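Lever the snap-in filter cover off the bench dust box

ROBOT

A 6-joint arm with a two-finger parallel gripper is mounted at the origin on the work surface. World frame = base frame: x ahead of the robot, y to its left, z up, the work surface at z = 0. Lengths are in m, angles in rad, forces in N, time in s.
With the tool pointing down it reaches from about 0.35 to 0.875 m from the base axis. Payload 4.2 kg.
Tool frame: the origin (TCP) lies midway between the tips of the shut fingers; the grasp point (between the pads) lies 19 mm behind it; z points along the fingers, y is the line along which they close (so a half turn about z gives the same grasp; the last joint's range is limited). The gripper opens to 87 mm and grips with 3 to 60 N. Pads are 19 mm wide; open, the fingers measure 117 mm over their backs; the gripper's body (75 mm by 190 mm) begins 51 mm behind the grasp point.
Start: joints at [-0.873, 0.385, 0.008, 0, -1.194, -0.259], TCP at [0.266, -0.566, 0.223] pointing down, gripper open.
Joint ranges: [-3.14, 3.14], [-1.21, 2.06], [-1.07, 1.41], [-3.16, 2.05], [-2.99, -0.16], [-3.1, 3.1]. Speed limits (rad/s): [2.79, 2.79, 3.14, 3.14, 3.14, 3.14].

INTERFACE

Orientations are given as a rotation vector (axis times angle).
In Python, from cell import * gives the robot as it stands. The module is installed in compiled form; this text tells all that it offers.
- The arm moves only by the tool move_arm, never from a script. Its argument "deltas" is a list of rows, each a list of 3 entries, a list of its own where there are three numbers: the closure, from 0 (fully open) to 1 (shut), then the shift along the world's x, y, z in m, then the turn about the world's z in degrees. A call has 1 to 10 rows; each row shifts and turns the commanded pose from where the row before left it; what a row does not reach is not made up. A row lasts 1/10 s, in which the tool goes at most 50 mm and 8.59 degrees, less where a joint would pass 70% of its speed; a pose out of reach is approached as far as the arm can. A call with a gripper value outside its range is refused whole. The fingers move at their own pace and stop on an object; "force" is the grip in N (left out, the last holds). Time passes only in rows, so rows that do not move let the fingers close. It gives the time, the measured TCP pose, the force, the opening and the grip force at its end, in the units of the state.
- get_obs(): the state, without advancing time (a new reading comes with each control period).
- get_image(name): name is "scene" or "top"; returns (picture, depth): 400x640x3 uint8, red, green, blue; 400x640 float32, m along the optical axis (not along the pixel's ray), 0 where there is no reading.
- camera_info(name): a dict with "fx", "fy", "cx", "cy" (pixels), "extrinsics" (4x4, takes a point from camera to world coordinates). Camera axes: x right, y down, z forward; pixel columns grow to the right and rows downward; lengths in m; the calibration is good to about 2 mm. A picture is of the moment at which its call begins. camera_info takes no time and is no camera call.
- hand_in(): hands the job in; it is judged then, once.
The state is a dict: "t": time; "joint_positions": joint angles; "joint_vel": joint speeds; "joint_efforts": joint torques, N m; "position": TCP position; "ee_rot": TCP orientation; "force": force on the tool from outside, world axes, zero at the start; "moment": the same for the moment, N m; "gripper_width": opening from 0.0 (shut) to 1.0 (fully open); "grip_force": force on a finger pad.
Only numpy, scipy, OpenCV 4.12 (cv2) and the standard library are available. Lean on these libraries where they do the work, as an engineer would, in place of code of your own. Each camera call takes 0.05 s, during which the arm holds its last target. There are 200 camera calls.

TASK

The orange filter cover of the jeweller's green dust box is snapped shut. Take the pry tool, put its blade through the notch with the red sill under the cover's front edge, and lever that edge up until the cover pops free of its catches, keeping the fingers off the cover until then. Lay the tool (do not drop it) back down flat on the bench, then lift the cover out and lower it gently onto its feet, right way up, inside the aluminium tray; leave the firebrick, the jar and the ring mandrel alone.

Things in the scene. Friction and masses are not known exactly. Their poses are not given: they have to be found in the camera images.
- dustbox: Green dust box fixed to the bench, 160 (x) x 120 (y) x 100 mm high; origin: centre of its underside. Its front faces its own -x; a black hose port (radius 24 mm, axis 45 mm high) stands 35 mm out of its rear. The flat top, 100 mm up, frames a recess of 123 x 66 mm (x -70 to 53, y -33 to 33) that holds the cover flush; the front wall is 10 mm thick (x -80 to -70).
- notch (a point): On the box, middle of the outer edge of the notch's red sill, at (-80, 0, 82) mm in the box's frame, axes as the box. The notch, 32 mm wide, is open to top and front. Going in (+x): 10 mm of sill, the cover's edge 12 mm in, under it a gap 8 mm high (82 to 90 mm above the bench) that ends at a steel stop 30 mm in. The sill's outer edge is the fulcrum for levering.
- cover: Orange cover, black slots, red mark at its front (-x) edge; about 0.18 kg: plate 119 (x) x 64 (y) x 10 mm on four legs 28 mm long. Origin: centre of the plate's underside, z up. At first flush in the box, underside 90 mm above the bench, nothing to grip; hidden spring rollers hold its front legs, its rear just rests. Standing on its feet, its underside is 28 mm above the floor.
- cover_lip (a point): On the cover, middle of the plate's lower front edge, (-59.5, 0, 0) mm in its frame. 20 to 25 N up lift it past the catches (after 7 mm); springs then hold it about 14 mm up, nose up 0.12 rad, rear still down. So popped, the front half can be gripped across its 64 mm width with fingertips just above the box's top and lifted straight out; over 15 N down snap it shut.
- pry: Loose pry tool, 190 mm long, 0.12 kg, lying along its x. Dark wooden handle (brass collar) 100 long x 22 wide (y) x 24 mm high (z), x = -100 to 0; flat straight steel blade 16 wide x 4 mm thick, x = 0 to 90 mm, mid-plane at z = 12 mm. Origin: underside of the handle at its collar end; on the bench when the tool lies.
- pry_tip (a point): Middle of the blade's tip, at (90, 0, 12) mm in the tool's frame, axes as the tool.
- pry_grip (a point): In the middle of the handle's section, at (-30, 0, 12) mm in the tool's frame, near the centre of mass: a good place to grip, across the 22 mm width.
- tray: Fixed aluminium tray, 185 (x) x 130 (y) outside, walls 5 mm thick and 16 mm high; origin at the centre of its underside, floor 5 mm above the bench.
- firebrick: Bystander: loose brick-red block 90 x 60 x 40 mm, origin at the centre of its underside.
- fluxjar: Bystander: loose jar, radius 30, 85 mm high, origin at the centre of its underside.
- mandrel: Bystander: loose wooden ring mandrel, a slim cone 115 mm high on a foot of radius 34 mm, origin at the centre of its underside.
There are look-alikes about, which are no part of the job. Leave any pink or turquoise look-alike of the cover alone.

How it is judged:
On the way, in this order (a step that is already met when the one before it is completed fails the run):
1. the blade, in the notch, bears up against the cover while the cover is still held by its catches (contact force between pry and cover above 4 N and z of cover_lip in the frame of dustbox below 0.096 m and x of pry_tip in the frame of dustbox above -0.071 m and z of pry_tip in the frame of cover_lip below 0 m), for 0.05 s.
2. the cover's front edge has popped up past the catches, with no finger on the cover (z of cover_lip in the frame of dustbox between 0.099 and 0.118 m and contact force between the fingers and cover below 0.5 N), for 0.1 s.
At the end, for the whole second after the job is handed in: The cover stands right way up on its feet inside the tray (plate underside 28 to 38 mm high, level within 0.06 rad, centre within 60 x 45 mm of the tray's); the pry tool lies flat on the bench as at first (tilt under 0.12 rad), clear of box, tray and cover; both at rest (x of cover in the frame of tray between -0.06 and 0.06 m and y of cover in the frame of tray between -0.045 and 0.045 m and height (world z) of cover between 0.028 and 0.038 m and angle between cover's own z axis and vertical below 0.06 rad and linear speed of each of cover, pry below 0.02 m/s and height (world z) of pry below 0.006 m and angle between pry's own z axis and vertical below 0.12 rad and contact force between pry and dustbox below 0.3 N and contact force between pry and tray below 0.3 N and contact force between pry and cover below 0.3 N); the robot touches nothing.
It fails at once if fingers press on the cover (over 3 N) while it is still snapped shut (contact force between the fingers and cover above 3 N and z of cover_lip in the frame of dustbox below 0.096 m and horizontal distance between cover and dustbox below 0.02 m and height (world z) of cover above 0.085 m).
It fails at once if the cover is dropped or slammed into the tray (faster than 0.45 m/s just above its floor) (horizontal distance between cover and tray below 0.09 m and height (world z) of cover below 0.06 m and linear speed of cover above 0.45 m/s).
It fails at once if the tool is thrown down (faster than 0.6 m/s just above the bench) (height (world z) of pry below 0.02 m and linear speed of pry above 0.6 m/s).
It fails at once if firebrick, jar or ring mandrel is moved more than 30 mm or tipped (distance of any of firebrick, fluxjar, mandrel from where it was at the start of the episode above 0.03 m or angle between any of fluxjar, mandrel's own z axis and vertical above 0.5 rad).
It also fails if it takes over 72 s, if anything falls off the work surface, if the arm or the gripper's body presses on something with over 40 N, if the wrist force passes 120 N, or if a joint passes its speed limit or range.

## Working session

There is one attempt and no reset: what is moved stays moved. The work goes in short steps, Python scripts to look and compute and a tool call to move; the robot and the scene stay as the last step left them, time stands still between calls to the robot, and variables do not carry over. Pictures are saved under pics/ and viewed, at most 10 in all, crops included, and the job is handed in when it is done.

Besides the shell and the picture viewer there is one more tool, called after ">>>" as a command line: name --argument value ..., lists and objects as JSON in quotes. move_arm: Moves the arm, as the interface text tells. Its arguments: {"type":"object","properties":{"deltas":{"type":"array"},"force":{"type":"number"}},"required":["deltas"]}

```bash
mkdir -p pics
cat > h.py <<'E'
from cell import *
import numpy as np, cv2
def pts(name):
    im,d=get_image(name); c=camera_info(name)
    v,u=np.mgrid[0:400,0:640]
    P=np.stack([(u-c['cx'])/c['fx']*d,(v-c['cy'])/c['fy']*d,d,np.ones_like(d)],-1)@np.array(c['extrinsics']).T
    return im,d,P[...,:3]
def save(n,im,crop=None,s=1):
    if crop: a,b,c,e=crop; im=im[b:e,a:c]
    im=cv2.resize(im,None,fx=s,fy=s,interpolation=cv2.INTER_CUBIC)
    cv2.imwrite('pics/'+n,im[...,::-1])
E
python3 - <<'E'
from h import *
for n in ('scene','top'):
    im,d,P=pts(n); save(n+'0.png',im); np.savez('/tmp/'+n,im=im,P=P,d=d)
    c=camera_info(n); print(n,c['fx'],np.round(c['extrinsics'],3))
o=get_obs(); print({k:np.round(v,3) for k,v in o.items()})
E
```

```text
scene 457.86548640749805 [[ 0.713  0.613 -0.341  0.904]
 [ 0.702 -0.614  0.362 -0.399]
 [ 0.013 -0.497 -0.868  0.976]
 [ 0.     0.     0.     1.   ]]
top 428.93518741926994 [[-0.016 -0.994  0.104  0.423]
 [-1.     0.014 -0.021 -0.011]
 [ 0.02  -0.105 -0.994  1.088]
 [ 0.     0.     0.     1.   ]]
{'t': np.float64(0.1), 'joint_positions': array([-0.873,  0.385,  0.007, -0.   , -1.194, -0.259]), 'joint_vel': array([ 0.001, -0.003,  0.004,  0.002,  0.001, -0.001]), 'joint_efforts': array([ 1.0000e-03, -3.9169e+01,  1.8793e+01,  4.2320e+00,  1.3000e-02,
       -0.0000e+00]), 'position': array([ 0.265, -0.565,  0.222]), 'ee_rot': array([ 6.830e-01, -3.066e+00, -3.000e-03]), 'force': array([ 0.246, -0.227, -0.905]), 'moment': array([ 0.026, -0.02 ,  0.006]), 'grip_force': np.float64(0.0), 'gripper_width': np.float64(0.999)}
```

View pics/top0.png

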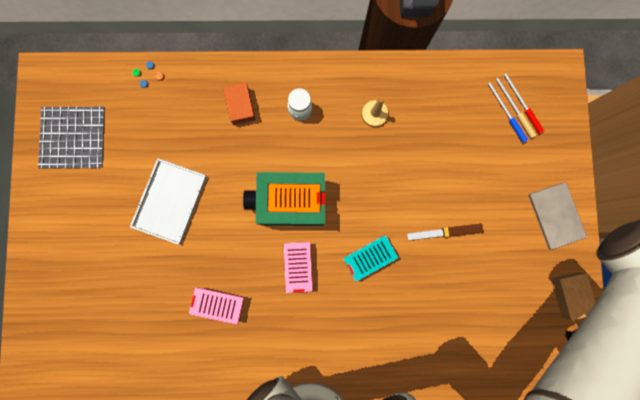

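View pics/scene0.png

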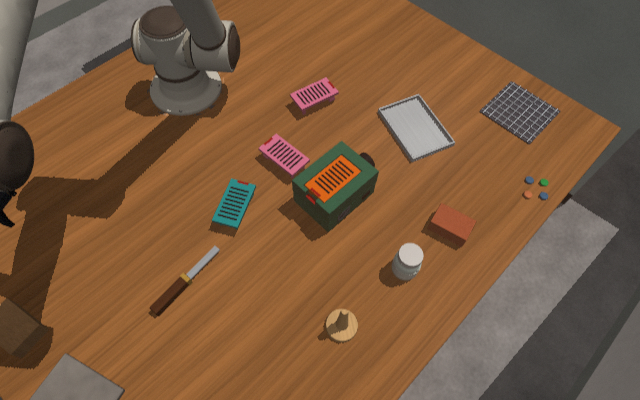

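The top view shows the box at (291,198) with the red mark and notch facing right (world −y). The tool lies at (445,232) with its blade pointing left, and the tray is at (169,201). Cover candidates:
- Orange in the green box, (294,198): this is the one.
- Pink (298,267), pink (217,305) and turquoise (371,258): look-alikes, leave alone.

Tool candidates:
- Brown-handled tool with a brass collar, (445,232): this is the one.
- Blue, orange and red tools, (515,110): not the pry tool.

Tray candidates:
- White tray with walls, (169,201): this is the one.
- Mesh, (71,137), and grey slab, (557,215): not the tray.

Run:
```python
from h import *
def rect(m,z,P,tag):
    q=P[m][:,:2].astype(np.float32)
    r=cv2.minAreaRect(q*1000); print(tag,len(q),'c',np.round(r[0],1),'size',np.round(r[1],1),'ang',round(r[2],2),'zmed',np.round(np.median(P[m][:,2]),4), 'mean',np.round(q.mean(0),4))
for n in('top','scene'):
    f=np.load(f'/tmp/{n}.npz'); im,P=f['im'],f['P']; hsv=cv2.cvtColor(im,cv2.COLOR_RGB2HSV)
    X,Y,Z=P[...,0],P[...,1],P[...,2]
    H,S,V=[hsv[...,i].astype(int) for i in range(3)]
    reg=(abs(X-0.52)<.12)&(abs(Y-.06)<.16)
    rect(reg&(Z>.094)&(Z<.106),.1,P,n+' boxtop')
    # box subregion
    bx=reg&(Z>.08)
    rect(bx&(H>5)&(H<22)&(S>200),.1,P,n+' orange')
    rect(bx&((H<4)|(H>174))&(S>150)&(V>80),.1,P,n+' red')
    b=(X>.35)&(X<.55)&(Y<-.15)&(Y>-.45)
    pr=b&(Z>.008)&(Z<.05)
    k=cv2.connectedComponentsWithStats(pr.astype(np.uint8))
    for i in range(1,k[0]):
        if k[2][i][4]>60: rect(k[1]==i,0,P,n+f' pry? px{k[3][i].round()}')
    rect(pr&(Z>.018),0,P,n+' handle'); rect(pr&(Z<.018)&(S<60),0,P,n+' blade')
    t=(X>.35)&(X<.65)&(Y>.2)&(Y<.5)&(S<60)&(Z<.03)&(Z>.002)
    rect(t,0,P,n+' tray'); print(im.shape)
a=np.load('/tmp/top.npz')['im']; b=np.load('/tmp/scene.npz')['im']
save('crop.png',np.hstack([cv2.resize(a[165:275,240:500],(780,330),interpolation=2)]).copy())
```

```text
top boxtop 3431 c [544.2  37.1] size [159.3 119.9] ang 88.98 zmed 0.099 mean [0.5431 0.0385]
top orange 1338 c [512.6  34.9] size [130.6 152.5] ang 76.42 zmed 0.099 mean [0.5436 0.029 ]
top red 40 c [543.7 -35.7] size [14.5 24.2] ang 88.75 zmed 0.0822 mean [ 0.544 -0.037]
top pry? px[448. 232.] 581 c [ 461.4 -346.3] size [ 21.9 189.7] ang 6.18 zmed 0.0209 mean [ 0.4621 -0.3531]
top pry? px[380. 254.] 691 c [ 409.4 -171.9] size [63.9 80.2] ang 27.78 zmed 0.037 mean [ 0.4101 -0.1792]
top handle 1042 c [ 448.2 -285.7] size [ 73.4 310.7] ang 18.99 zmed 0.0358 mean [ 0.4289 -0.2498]
top blade 220 c [ 456.1 -297.5] size [16.1 90. ] ang 6.39 zmed 0.0136 mean [ 0.4562 -0.2972]
top tray 3232 c [550.4 346.6] size [131.7 184.4] ang 69.69 zmed 0.0048 mean [0.5492 0.3478]
(400, 640, 3)
scene boxtop 3146 c [544.4  34.1] size [161.6 122.2] ang 88.84 zmed 0.0991 mean [0.5465 0.0326]
scene orange 962 c [543.1  27.2] size [123.1  66.1] ang 88.79 zmed 0.0991 mean [0.5438 0.0236]
scene red 30 c [540.8 -35.7] size [17.  25.8] ang 89.38 zmed 0.0825 mean [ 0.5416 -0.0373]
scene pry? px[229. 212.] 757 c [ 410.7 -173.5] size [64.2 84.9] ang 28.42 zmed 0.0372 mean [ 0.4132 -0.1819]
scene pry? px[181. 283.] 888 c [ 463.6 -348.6] size [ 25.5 190.1] ang 6.62 zmed 0.0203 mean [ 0.4662 -0.3619]
scene handle 1250 c [ 449.3 -287.1] size [ 75.6 313.6] ang 19.11 zmed 0.0352 mean [ 0.4353 -0.2657]
scene blade 285 c [ 457.  -298.5] size [18.2 89. ] ang 6.64 zmed 0.0134 mean [ 0.4571 -0.2991]
scene tray 2481 c [548.  348.6] size [139.2 196.4] ang 69.3 zmed 0.0049 mean [0.5508 0.3447]
(400, 640, 3)
```

View pics/crop.png

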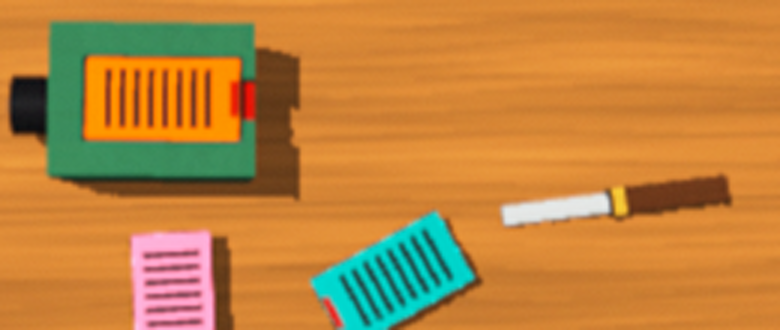

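The crop confirms it: orange cover in the green box with red sill and mark at (243,100), and the pry tool at (615,202) with brass collar and blade pointing left. The sizes agree with those given (160×120 mm top, 190×22 mm tool). Now I'll move over the tool.

>>> move_arm --deltas '[[0,[0.022,0.0215,0],7.9],[0,[0.022,0.0215,0],7.9],[0,[0.022,0.0215,0],7.9],[0,[0.022,0.0215,0],7.9],[0,[0.022,0.0215,0],7.9],[0,[0.022,0.0215,-0.02],7.9],[0,[0.022,0.0215,-0.02],7.9],[0,[0.022,0.0215,-0.02],7.9],[0,[0.022,0.0215,-0.02],7.9],[0,[0,0,0],0]]'

```text
t: 1.1
position: [0.4638, -0.369, 0.1389]
ee_rot: [2.344, -2.091, -0.01]
force: [-0.3, 0.0, -0.5]
gripper_width: 0.998
grip_force: 0.0
```

>>> move_arm --deltas '[[0,[0,0,-0.04],0],[0,[0,0,-0.04],0],[0,[0,0,-0.03],0],[0,[0,0,-0.02],0],[0,[0,0,0],0],[0,[0,0,0],0]]' --force 30

```text
t: 1.7
position: [0.4637, -0.3729, 0.013]
ee_rot: [2.338, -2.098, 0.0]
force: [-0.4, -0.8, 1.2]
gripper_width: 0.998
grip_force: 0.0
```

>>> move_arm --deltas '[[0,[0,0,-0.008],0],[0,[0,0,0],0],[0.9,[0,0,0],0],[0.9,[0,0,0],0],[0.9,[0,0,0],0],[0.9,[0,0,0],0],[0.9,[0,0,0],0],[0.9,[0,0,0],0],[0.9,[0,0,0],0]]' --force 40

```text
t: 2.6
position: [0.4635, -0.3722, 0.0045]
ee_rot: [2.339, -2.097, -0.0]
force: [0.3, 0.2, -0.5]
gripper_width: 0.448
grip_force: 0.0
```

>>> move_arm --deltas '[[1,[0,0,0],0],[1,[0,0,0],0],[1,[0,0,0],0],[1,[0,0,0],0],[1,[0,0,0],0]]' --force 40

```text
t: 3.1
position: [0.4637, -0.3723, 0.0045]
ee_rot: [-2.339, 2.097, -0.0]
force: [0.2, -0.7, -0.7]
gripper_width: 0.249
grip_force: 40.0
```

>>> move_arm --deltas '[[1,[0,0,0.03],0],[1,[0,0,0.03],0],[1,[0,0,0.015],0],[1,[0.019,0.04,0],-1.85],[1,[0.019,0.04,0],-1.85],[1,[0.019,0.04,0],-1.85],[1,[0.019,0.028,0],-1.85],[1,[0,0,0],0],[1,[0,0,0],0],[1,[0,0,0],0]]'

```text
t: 4.1
position: [0.5388, -0.2247, 0.0792]
ee_rot: [2.198, -2.244, -0.002]
force: [0.7, -1.1, -1.0]
gripper_width: 0.249
grip_force: 40.0
```

```bash
cat > m.py <<'E'
from h import *
import sys
o=get_obs(); print('tcp',np.round(o['position'],4),np.round(o['ee_rot'],3),np.round(o['force'],1))
for n in('top','scene'):
    im,d,P=pts(n); np.savez('/tmp/'+n,im=im,P=P)
    hsv=cv2.cvtColor(im,cv2.COLOR_RGB2HSV); S=hsv[...,1].astype(int)
    X,Y,Z=np.moveaxis(P,-1,0); ty=o['position'][1]
    b=(abs(X-.542)<.03)&(Y>ty+.035)&(Y<ty+.135)&(Y<-.04)&(Z>.05)&(Z<.12)&(S<70)
    q=P[b]; 
    if len(q)<20: print(n,len(q)); continue
    A=np.polyfit(q[:,1],q[:,0],1); B=np.polyfit(q[:,1],q[:,2],1)
    y=np.percentile(q[:,1],99.5)
    print(n,len(q),'tip y',round(y,4),'x@tip',round(np.polyval(A,y),4),'dx/dy',round(A[0],4),'ztop@tip',round(np.polyval(B,y),4),'slope',round(B[0],4),'ymin',round(q[:,1].min(),4))
    g=(abs(X-.544)<.1)&(abs(Y-.035)<.12)&(Z>.094)&(Z<.106)
    # left/right of the notch front edges
    for s in (-1,1):
        m=g&(abs(X-.543-s*.038)<.012)
        print('  front edge',np.round([np.percentile(P[m][:,1],k) for k in (.5,2)],4))
E
python3 m.py; python3 -c "
from h import *
save('ins.png',np.load('/tmp/scene.npz')['im'],(200,120,420,285),3)"
```

```text
tcp [ 0.5388 -0.2247  0.0792] [ 2.198e+00 -2.244e+00 -2.000e-03] [ 0.7 -1.1 -1. ]
top 113 tip y -0.1459 x@tip 0.5372 dx/dy -0.0292 ztop@tip 0.088 slope 0.0097 ymin -0.1892
  front edge [-0.0187 -0.0164]
  front edge [0.0013 0.0059]
scene 187 tip y -0.1068 x@tip 0.5415 dx/dy 0.0236 ztop@tip 0.088 slope -0.0003 ymin -0.1677
  front edge [-0.0453 -0.0441]
  front edge [-0.0467 -0.0454]
```

View pics/ins.png

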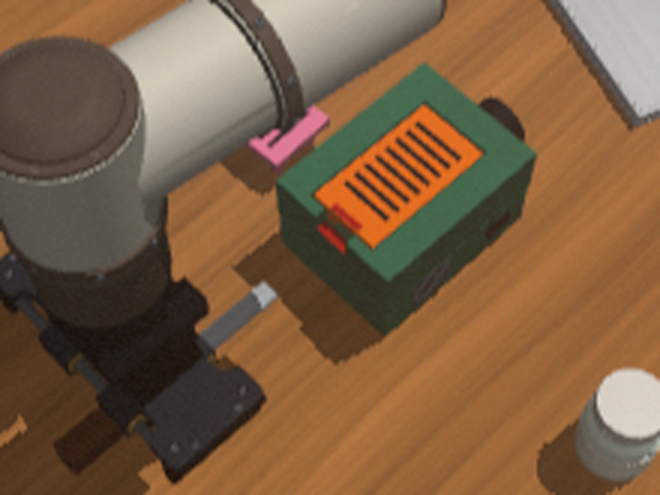

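Scene crop: the blade is held level with its tip at (263,293), pointing at the red sill (333,237). It measures 60 mm short of the box front and centred. I'll insert it now.

>>> move_arm --deltas '[[1,[0.001,0.025,0],0],[1,[0,0.025,0],0],[1,[0,0.012,0],0],[1,[0,0.006,0],0],[1,[0,0.006,0],0],[1,[0,0.005,0],0],[1,[0,0.004,0],0],[1,[0,0,0],0],[1,[0,0,0],0]]'

```text
t: 5.1
position: [0.5406, -0.1414, 0.0795]
ee_rot: [2.199, -2.244, 0.0]
force: [0.1, -0.6, -1.5]
gripper_width: 0.247
grip_force: 40.0
```

```bash
python3 m.py
```

```text
tcp [ 0.5406 -0.1414  0.0795] [ 2.199 -2.244  0.   ] [ 0.1 -0.6 -1.5]
top 0
scene 191 tip y -0.0401 x@tip 0.5396 dx/dy -0.1808 ztop@tip 0.0824 slope -0.1896 ymin -0.0754
  front edge [-0.0456 -0.0435]
  front edge [-0.0463 -0.0448]
```

>>> move_arm --deltas '[[1,[0,0.002,0],0],[1,[0,0.002,0],0],[1,[0,0,-0.003],0],[1,[0,0,-0.003],0],[1,[0,0,-0.003],0],[1,[0,0,-0.003],0],[1,[0,0.0005,-0.003],0],[1,[0,0,0],0]]'

```text
t: 6.0
position: [0.5409, -0.1371, 0.0644]
ee_rot: [-2.199, 2.244, -0.001]
force: [0.5, -2.9, 2.4]
gripper_width: 0.247
grip_force: 40.0
```

```bash
cat > c.py <<'E'
from h import *
im,d,P=pts('scene'); np.savez('/tmp/scene',im=im,P=P)
H,S,V=[a.astype(int) for a in cv2.split(cv2.cvtColor(im,cv2.COLOR_RGB2HSV))]
X,Y,Z=np.moveaxis(P,-1,0)
m=(abs(X-.544)<.04)&(Y>-.04)&(Y<.09)&(Z>.085)&(Z<.14)&(((H>5)&(H<22)&(S>200)))
q=P[m]; B=np.polyfit(q[:,1],q[:,2],1); print('cover top z front/rear',np.round(np.polyval(B,[-.033,.084]),4),'slope',B[0],'ymin',q[:,1].min(), 'n',len(q))
o=get_obs(); print(o['position'],o['force'],o['moment'])
E
python3 c.py
```

```text
cover top z front/rear [0.0993 0.099 ] slope -0.0026938147435538653 ymin -0.03373160684665327 n 908
[ 0.540837   -0.13710657  0.06450055] [ 0.31940018 -2.80943011  2.49006333] [-0.51218247 -0.12214551 -0.11510442]
```

>>> move_arm --deltas '[[1,[0,0.0005,-0.003],0],[1,[0,0.0005,-0.003],0],[1,[0,0.0005,-0.003],0],[1,[0,0.0005,-0.003],0],[1,[0,0,0],0]]'

```text
t: 6.55
position: [0.5411, -0.1352, 0.0529]
ee_rot: [2.2, -2.243, 0.002]
force: [0.0, -5.1, 6.3]
gripper_width: 0.249
grip_force: 40.0
```

```bash
python3 c.py
```

```text
cover top z front/rear [0.1004 0.099 ] slope -0.012450885345404712 ymin -0.034218893726094934 n 909
[ 0.54110022 -0.13523679  0.05303967] [-0.25163058 -4.64697299  5.6296588 ] [-1.1769421   0.13194823 -0.04473333]
```

>>> move_arm --deltas '[[1,[0,0.001,-0.003],0],[1,[0,0.001,-0.003],0],[1,[0,0.001,-0.003],0],[1,[0,0.001,-0.003],0],[1,[0,0,0],0]]'

```text
t: 7.1
position: [0.5411, -0.1317, 0.0411]
ee_rot: [2.199, -2.243, 0.003]
force: [-0.7, -6.9, 7.3]
gripper_width: 0.249
grip_force: 40.0
```

```bash
python3 c.py
```

```text
cover top z front/rear [0.1032 0.1008] slope -0.020650956774386494 ymin -0.035744339393503355 n 886
[ 0.54113815 -0.13166857  0.04118912] [ 0.25874488 -6.39022195  5.93713423] [-1.71786345e+00 -5.98030594e-05 -2.42978712e-02]
```

>>> move_arm --deltas '[[1,[0,0.001,-0.003],0],[1,[0,0.001,-0.003],0],[1,[0,0,0],0]]'

```text
t: 7.45
position: [0.5415, -0.1295, 0.0356]
ee_rot: [-2.2, 2.242, -0.004]
force: [-0.5, -5.9, 9.1]
gripper_width: 0.249
grip_force: 40.0
```

```bash
python3 c.py;  python3 -c "
from h import *
save('lev.png',np.load('/tmp/scene.npz')['im'],(200,120,420,285),3)"
```

```text
cover top z front/rear [0.1042 0.1016] slope -0.021957357568781397 ymin -0.03637521965418966 n 878
[ 0.54144527 -0.12954736  0.03566731] [-0.12436255 -6.5687139   9.50283728] [-1.37916972  0.16728088  0.02204239]
```

View pics/lev.png

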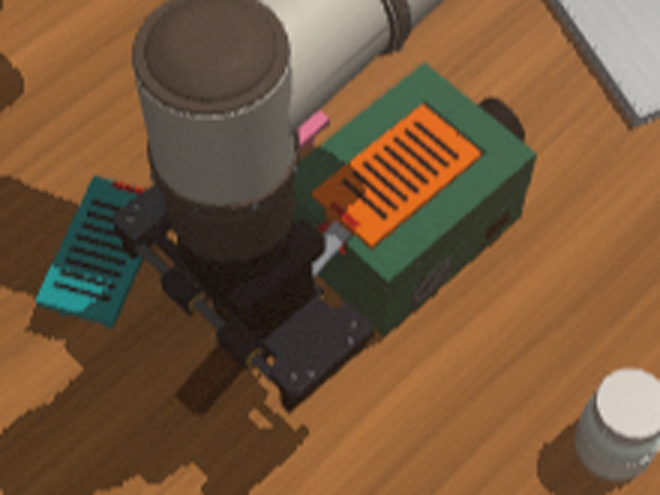

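```bash
cat > c2.py <<'E'
from h import *
im,d,P=pts('scene'); np.savez('/tmp/scene',im=im,P=P)
X,Y,Z=np.moveaxis(P,-1,0)
for a in np.arange(-.036,.085,.012):
    m=(abs(X-.544)<.026)&(abs(Y-a)<.006)&(Z>.092)&(Z<.14)
    print(round(a,3),m.sum(),np.round(np.median(Z[m]),4),end=' | ')
o=get_obs(); y=o['position'][1]
m=(abs(X-.539)<.011)&(Y<y-.02)&(Y>y-.09)&(Z<.1)&(Z>.012)
q=P[m]; r=np.polyfit(q[:,1],q[:,2],1); print('\nhandle',len(q),'slope',r[0],'ymin',q[:,1].min(),'zend top',np.polyval(r,q[:,1].min()))
print(o['t'],o['position'],o['force'],o['moment'])
E
python3 c2.py
```

```text
-0.036 102 0.102 | -0.024 108 0.1041 | -0.012 107 0.1041 | 0.0 101 0.1038 | 0.012 103 0.1034 | 0.024 103 0.103 | 0.036 100 0.103 | 0.048 106 0.1031 | 0.06 92 0.1024 | 0.072 98 0.1022 | 0.084 85 0.1003 | 
handle 181 slope 0.4460594664298453 ymin -0.19893941171063664 zend top 0.026549356478643732
7.55 [ 0.54145848 -0.12955044  0.03571485] [-0.78884969 -6.82460534  9.84632309] [-1.35627137  0.17749046  0.00887749]
```

The cover is about 5 mm up. The tool is tilted 0.42 rad, but the blade is only about 23 mm in. I'll slide it deeper along its own slope, which lifts the cover further and keeps the handle end off the bench.

>>> move_arm --deltas '[[1,[0,0.0015,0.0003],0],[1,[0,0.0015,0.0003],0],[1,[0,0.0015,0.0003],0],[1,[0,0.0015,0.0003],0],[1,[0,0,0],0]]'

```text
t: 8.05
position: [0.5396, -0.1251, 0.035]
ee_rot: [2.195, -2.243, 0.0]
force: [1.6, -12.4, 0.2]
gripper_width: 0.247
grip_force: 40.0
```

```bash
python3 c2.py
```

```text
-0.036 104 0.1048 | -0.024 105 0.1079 | -0.012 103 0.1068 | 0.0 102 0.1057 | 0.012 103 0.1048 | 0.024 100 0.104 | 0.036 97 0.1035 | 0.048 93 0.1021 | 0.06 98 0.1013 | 0.072 92 0.1001 | 0.084 90 0.0989 | 
handle 243 slope 0.4530680900740338 ymin -0.19372872550366801 zend top 0.022867947732957777
8.1 [ 0.53964742 -0.12495903  0.03499145] [  2.18453939 -12.88286491  -0.99589902] [-3.24396623 -0.16095042 -0.19414894]
```

>>> move_arm --deltas '[[1,[0,-0.001,0],0],[1,[0,0,-0.0015],0],[1,[0,0,-0.0015],0],[1,[0,0,0],0]]'

```text
t: 8.5
position: [0.5403, -0.1243, 0.0331]
ee_rot: [2.198, -2.243, 0.0]
force: [-0.8, -6.2, 7.3]
gripper_width: 0.256
grip_force: 40.0
```

```bash
python3 c2.py
```

```text
-0.036 105 0.1069 | -0.024 100 0.1111 | -0.012 101 0.1098 | 0.0 92 0.1091 | 0.012 102 0.1082 | 0.024 94 0.1072 | 0.036 92 0.1063 | 0.048 94 0.1052 | 0.06 91 0.1045 | 0.072 84 0.1033 | 0.084 81 0.1004 | 
handle 206 slope 0.5000628855662325 ymin -0.19276616070153732 zend top 0.020212539632848164
8.55 [ 0.54024862 -0.12430934  0.03311419] [-0.33971612 -5.40329997  6.96988181] [-1.24037145  0.35373372  0.05225978]
```

Popped: the front edge is about 12 mm up. I'll ease the lever back and look at the cover before withdrawing.

>>> move_arm --deltas '[[1,[0,-0.001,0.004],0],[1,[0,-0.001,0.004],0],[1,[0,-0.001,0.004],0],[1,[0,-0.001,0.004],0],[1,[0,-0.001,0.004],0],[1,[0,0,0],0]]'

```text
t: 9.15
position: [0.5408, -0.1287, 0.0533]
ee_rot: [-2.199, 2.243, -0.001]
force: [-1.1, 0.3, -2.1]
gripper_width: 0.251
grip_force: 40.0
```

```bash
python3 c2.py
```

```text
-0.036 172 0.1137 | -0.024 112 0.1274 | -0.012 95 0.1242 | 0.0 96 0.1213 | 0.012 97 0.1178 | 0.024 84 0.1145 | 0.036 93 0.1109 | 0.048 86 0.1078 | 0.06 86 0.1044 | 0.072 81 0.1011 | 0.084 73 0.0977 | 
handle 199 slope 0.49229363212047345 ymin -0.19731224838045286 zend top 0.0411765552733063
9.2 [ 0.54061932 -0.12874043  0.05300616] [ 0.05954303 -0.5827091  -2.26571509] [-0.11190802  0.13379207  0.00871121]
```

The tool rose without rotating, so the blade lifted the cover's front. I'll lower it back until the blade is free of the cover, then withdraw it horizontally.

>>> move_arm --deltas '[[1,[0,0,-0.004],0],[1,[0,0,-0.004],0],[1,[0,0,-0.004],0],[1,[0,0,-0.003],0],[1,[0,0,0],0]]'

```text
t: 9.7
position: [0.5402, -0.1287, 0.0371]
ee_rot: [2.198, -2.243, -0.001]
force: [0.8, -0.0, -1.0]
gripper_width: 0.249
grip_force: 40.0
```

```bash
python3 c2.py
```

```text
-0.036 152 0.1098 | -0.024 106 0.1118 | -0.012 103 0.1106 | 0.0 99 0.1095 | 0.012 101 0.1075 | 0.024 96 0.1061 | 0.036 96 0.1044 | 0.048 98 0.1031 | 0.06 89 0.1019 | 0.072 93 0.0999 | 0.084 62 0.0979 | 
handle 207 slope 0.5266965508347637 ymin -0.19720848197326485 zend top 0.023735158372943557
9.75 [ 0.54051405 -0.12870641  0.03744093] [-0.34131295 -0.25781272 -0.37763145] [0.01550314 0.08385787 0.01447946]
```

The cover rests at its spring position (nose up about 0.12 rad, +14 mm) and the tool carries no load. I'll withdraw it.

>>> move_arm --deltas '[[1,[0,-0.005,0],0],[1,[0,-0.005,0],0],[1,[0,-0.01,0],0],[1,[0,-0.015,0],0],[1,[0,-0.02,0],0],[1,[0,-0.03,0],0],[1,[0,0,0],0]]'

```text
t: 10.45
position: [0.5405, -0.2174, 0.0378]
ee_rot: [-2.194, 2.248, -0.001]
force: [-1.2, -0.9, -1.2]
gripper_width: 0.253
grip_force: 40.0
```

```bash
python3 c2.py; python3 -c "
from h import *
save('wd.png',np.load('/tmp/scene.npz')['im'],(180,120,420,300),3)"
```

```text
-0.036 130 0.1118 | -0.024 106 0.1118 | -0.012 101 0.1104 | 0.0 99 0.1091 | 0.012 104 0.1077 | 0.024 95 0.1064 | 0.036 93 0.1044 | 0.048 93 0.1035 | 0.06 98 0.1015 | 0.072 91 0.1001 | 0.084 65 0.0977 | 
handle 193 slope 0.4925448558688436 ymin -0.28625217605677233 zend top 0.02506887795171789
10.5 [ 0.54017634 -0.21616449  0.03761195] [-0.44993185 -0.18825467 -0.81770576] [0.00381234 0.14363117 0.01931612]
```

View pics/wd.png

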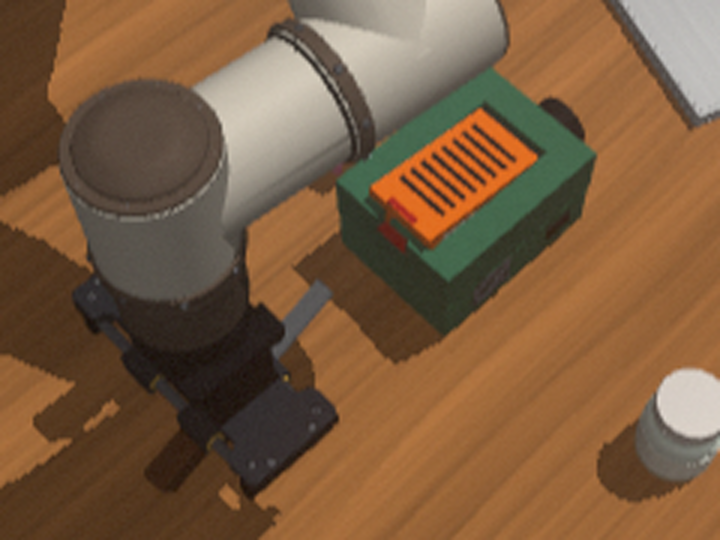

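The cover stands nose-up at (460,175) and the tool is clear of it, nose up with its tip at (325,290). I'll carry the tool back and press its handle end on the bench at a light grip so it swings flat.

>>> move_arm --deltas '[[1,[0,-0.04,0],0],[1,[0,-0.04,0],0],[1,[0,-0.02,0],0],[1,[0,0,-0.004],0],[1,[0,0,-0.004],0],[1,[0,0,-0.004],0],[1,[0,0,-0.004],0],[1,[0,0,-0.004],0],[1,[0,0,0],0]]' --force 15

```text
t: 11.4
position: [0.5408, -0.313, 0.0172]
ee_rot: [2.2, -2.242, -0.0]
force: [0.6, -0.2, 0.2]
gripper_width: 0.251
grip_force: 15.0
```

```bash
python3 c2.py|tail -2
```

```text
handle 155 slope 0.24411618058934562 ymin -0.38482105510292786 zend top 0.022251621174548125
11.45 [ 0.54060949 -0.31331876  0.01731358] [-0.62150032  0.15494315 -0.32735622] [0.03489398 0.0708937  0.03293402]
```

>>> move_arm --deltas '[[1,[0,0,-0.004],0],[1,[0,0,-0.004],0],[1,[0,0,-0.003],0],[1,[0,0,-0.002],0],[1,[0,0,0],0]]'

```text
t: 11.95
position: [0.5404, -0.3138, 0.0042]
ee_rot: [2.199, -2.244, -0.001]
force: [0.7, 1.7, -0.1]
gripper_width: 0.253
grip_force: 15.0
```

```bash
python3 c2.py|tail -2
```

```text
handle 158 slope 0.06999218761828026 ymin -0.3853223210694083 zend top 0.022128556976399216
12.0 [ 0.54025866 -0.31387775  0.00428273] [ 0.32124812 -0.05124106 -1.46743295] [0.00189192 0.02149724 0.02350787]
```

>>> move_arm --deltas '[[1,[0,0,-0.002],0],[1,[0,0,0],0],[0.6,[0,0,0],0],[0.6,[0,0,0],0],[0.4,[0,0,0],0],[0,[0,0,0],0],[0,[0,0,0],0],[0,[0,0,0],0]]' --force 3

```text
t: 12.8
position: [0.5406, -0.3138, 0.0028]
ee_rot: [-2.199, 2.244, -0.0]
force: [0.1, -0.7, 1.7]
gripper_width: 0.679
grip_force: 0.0
```

>>> move_arm --deltas '[[0,[0,0,0.01],0],[0,[0,0,0.03],0],[0,[0,0,0.04],0],[0,[0,0,0.04],0],[0,[0,0.04,0.04],0],[0,[0,0.05,0.02],0],[0,[0,0.05,0.02],0],[0,[0,0.05,0],0],[0,[0,0,0],0]]'

```text
t: 13.7
position: [0.5409, -0.1309, 0.1974]
ee_rot: [-2.204, 2.235, -0.003]
force: [0.3, -0.5, -0.9]
gripper_width: 0.999
grip_force: 0.0
```

```bash
cat > d.py <<'E'
from h import *
im,d,P=pts('top'); np.savez('/tmp/top',im=im,P=P); X,Y,Z=np.moveaxis(P,-1,0)
im2,_,Q=pts('scene'); np.savez('/tmp/scene',im=im2,P=Q)
for n,R in(('top',P),('scene',Q)):
    x,y,z=np.moveaxis(R,-1,0)
    m=(abs(x-.54)<.05)&(y<-.19)&(y>-.42)&(z>.007)&(z<.05)
    if m.sum()>50:
        r=cv2.minAreaRect((R[m][:,:2]*1000).astype(np.float32)); h=m&(y<-.3); b=m&(y>-.27)
        print(n,r,'zhandle',np.median(z[h]),'zblade',np.median(z[b]))
o=get_obs(); print(o['t'],o['position'],o['ee_rot'],o['gripper_width'])
E
python3 d.py; python3 c2.py|head -1
```

```text
top ((539.2905883789062, -288.5985412597656), (188.80569458007812, 22.46721076965332), 89.14886474609375) zhandle 0.022572979710691055 zblade 0.013049658489090232
scene ((541.4426879882812, -290.3430480957031), (190.1078643798828, 23.365760803222656), 89.17070770263672) zhandle 0.02276063208623591 zblade 0.013020082750014761
13.8 [ 0.54068198 -0.13442036  0.19635253] [-2.20116150e+00  2.24009173e+00 -1.74317632e-03] 0.9999933284024445
-0.036 14 0.1042 | -0.024 17 0.1108 | -0.012 73 0.1103 | 0.0 102 0.1091 | 0.012 100 0.1074 | 0.024 92 0.1059 | 0.036 99 0.1048 | 0.048 92 0.1029 | 0.06 96 0.1017 | 0.072 93 0.1001 | 0.084 62 0.0982 |
```

The tool lies flat (handle top 23 mm, blade 13 mm) and clear of the box. Next the cover: I'll position over its front half.

>>> move_arm --deltas '[[0,[0.0015,0.04,0],0],[0,[0.0015,0.04,0],0],[0,[0,0.04,0],0],[0,[0,0,-0.03],0],[0,[0,0,-0.02],0],[0,[0,0,0],0],[0,[0,0,0],0]]' --force 30

```text
t: 14.55
position: [0.544, -0.0169, 0.1454]
ee_rot: [2.197, -2.245, 0.001]
force: [0.8, 0.4, 0.3]
gripper_width: 1.001
grip_force: 0.0
```

>>> move_arm --deltas '[[0,[0,0.01,-0.02],0],[0,[0,0,-0.015],0],[0,[0,0,-0.007],0],[0,[0,0,0],0],[0,[0,0,0],0]]'

```text
t: 15.05
position: [0.5445, -0.0059, 0.1044]
ee_rot: [-2.197, 2.243, -0.002]
force: [0.3, 0.3, 0.2]
gripper_width: 0.996
grip_force: 0.0
```

>>> move_arm --deltas '[[0,[0,0,-0.0012],0],[0.2,[0,0,0],0],[0.2,[0,0,0],0],[0.4,[0,0,0],0],[0.4,[0,0,0],0],[0.4,[0,0,0],0],[0.4,[0,0,0],0],[0.4,[0,0,0],0]]' --force 30

```text
t: 15.85
position: [0.5434, -0.0056, 0.1021]
ee_rot: [2.199, -2.244, -0.0]
force: [-0.5, -0.0, 1.4]
gripper_width: 0.732
grip_force: 30.0
```

```bash
python3 c2.py|head -1; python3 -c "
from h import *
o=get_obs();print(o['position'],o['force'],o['gripper_width'])"
```

```text
-0.036 137 0.1121 | -0.024 103 0.1119 | -0.012 56 0.1101 | 0.0 13 0.1088 | 0.012 23 0.1076 | 0.024 0 nan | 0.036 0 nan | 0.048 0 nan | 0.06 0 nan | 0.072 0 nan | 0.084 28 0.098 | 
[ 0.54344839 -0.00556037  0.1020933 ] [-0.81625428  0.40699348  0.54031397] 0.7242856587004863
  return _methods._mean(a, axis=axis, dtype=dtype,
  ret = ret.dtype.type(ret / rcount)
```

Gripped at 63 mm, as it should be. I'll lift slowly.

>>> move_arm --deltas '[[0.4,[0,0,0.005],0],[0.4,[0,0,0.01],0],[0.4,[0,0,0.01],0],[0.4,[0,0,0.015],0],[0.4,[0,0,0.02],0],[0.4,[0,0,0.02],0],[0.4,[0,0,0.02],0],[0.4,[0,0,0],0],[0.4,[0,0,0],0]]' --force 40

```text
t: 16.8
position: [0.5433, -0.0055, 0.2023]
ee_rot: [-2.198, 2.243, 0.0]
force: [0.4, 0.4, -1.5]
gripper_width: 0.73
grip_force: 40.0
```

Run:
```python
from h import *
o=get_obs();p=o['position'];print(p,o['force'],o['moment'],o['gripper_width'])
for n in('top','scene'):
    im,d,P=pts(n); H,S,V=[a.astype(int) for a in cv2.split(cv2.cvtColor(im,cv2.COLOR_RGB2HSV))]
    X,Y,Z=np.moveaxis(P,-1,0)
    m=(abs(X-.544)<.05)&(Y>-.06)&(Y<.11)&(Z>.13)&(H>5)&(H<22)&(S>190)
    q=P[m]; print(n,len(q),q.min(0),q.max(0))
    if len(q)>20: print(np.polyfit(q[:,1],q[:,2],1))
    if n=='scene': save('lift.png',im,(250,60,450,210),3)
```

```text
[ 0.54333496 -0.00545402  0.20226439] [ 0.3786532   0.38180646 -1.48315829] [-0.08458384  0.1230169   0.01207062] 0.7295952819511069
top 253 [ 0.49674921 -0.02420192  0.19488726] [0.52954877 0.08167947 0.46436579]
[-0.62418625  0.24142036]
scene 436 [ 0.50922975 -0.04624225  0.17684239] [0.57888834 0.01933572 0.3736031 ]
[-0.07737196  0.20797764]
```

View pics/lift.png

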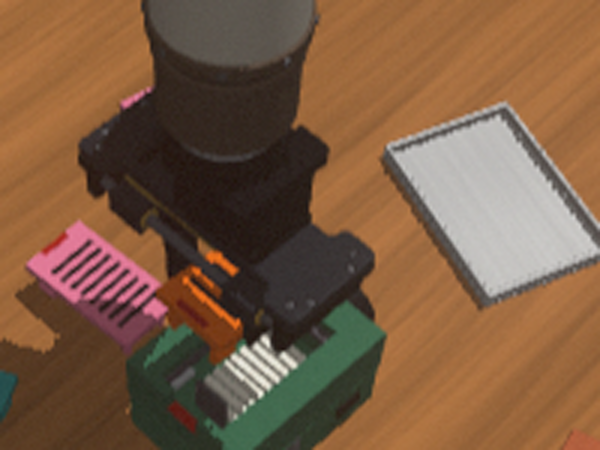

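The cover is out of the box (orange at (205,305)), held in the front half and clear of the box; the tray is at (495,205). I'll carry it over and turn it to the tray's long axis.

>>> move_arm --deltas '[[0.4,[0.002,0.02,0],4],[0.4,[0.004,0.03,0],7],[0.4,[0.004,0.036,0],7.5],[0.4,[0.004,0.036,0],7.5],[0.4,[0.004,0.036,0],7.5],[0.4,[0.004,0.036,0],7.5],[0.4,[0.004,0.036,0],7.5],[0.4,[0.004,0.036,0],7.5],[0.4,[0.004,0.036,0],7.5],[0.4,[0.002,0.04,0],7.3]]'

```text
t: 17.9
position: [0.5792, 0.3372, 0.2002]
ee_rot: [3.091, -0.547, -0.003]
force: [0.7, -0.3, -1.9]
gripper_width: 0.731
grip_force: 40.0
```

>>> move_arm --deltas '[[0.4,[0,0,0],0],[0.4,[0,0,-0.03],0],[0.4,[0,0,-0.03],0],[0.4,[0,0,0],0],[0.4,[0,0,0],0]]'

```text
t: 18.4
position: [0.5795, 0.3357, 0.1413]
ee_rot: [3.09, -0.555, -0.001]
force: [0.2, 0.4, -1.5]
gripper_width: 0.728
grip_force: 40.0
```

```bash
cat > t.py <<'E'
from h import *
o=get_obs();p=o['position'];print(p,o['ee_rot'],o['force'],o['gripper_width'])
c=np.array([.5495,.3475]); a=np.deg2rad(159.7); R=np.array([[np.cos(a),np.sin(a)],[-np.sin(a),np.cos(a)]])
for n in('top','scene'):
    im,d,P=pts(n); np.savez('/tmp/'+n,im=im,P=P); H,S,V=[k.astype(int) for k in cv2.split(cv2.cvtColor(im,cv2.COLOR_RGB2HSV))]
    m=(abs(P[...,0]-.55)<.12)&(abs(P[...,1]-.347)<.12)&(P[...,2]>.015)&(P[...,2]<p[2]+.03)&(H>5)&(H<22)&(S>190)
    q=P[m]; 
    if len(q)<20: continue
    L=(q[:,:2]-c)@R.T
    A=np.linalg.lstsq(np.c_[L,np.ones(len(L))],q[:,2],rcond=None)[0]
    print(n,len(q),'rect',cv2.minAreaRect((L*1000).astype(np.float32)),'x',L[:,0].min(),L[:,0].max(),'y',L[:,1].min(),L[:,1].max(),'plane',A)
E
python3 t.py; python3 -c "
from h import *
save('tray.png',np.load('/tmp/scene.npz')['im'],(340,40,540,190),3)"
```

```text
[0.57954515 0.33574748 0.14128849] [ 3.08969268e+00 -5.55136971e-01 -1.27491538e-03] [ 0.20707303  0.42035645 -1.52642415] 0.7276287516034092
top 773 rect ((0.3918495178222656, -0.9432563781738281), (108.5239486694336, 65.36477661132812), 3.099621534347534) x -0.05355699040762778 0.05556263137422363 y -0.03165513825677304 0.03409841894636275 plane [-0.12940675  0.01196039  0.14457227]
scene 154 rect ((-29.171772003173828, -0.564422607421875), (71.56293487548828, 66.4959487915039), 2.4916257858276367) x -0.064761954836568 0.007905133540072357 y -0.03457056278294714 0.031204966714810094 plane [-0.07394041 -0.03283098  0.14708833]
```

View pics/tray.png

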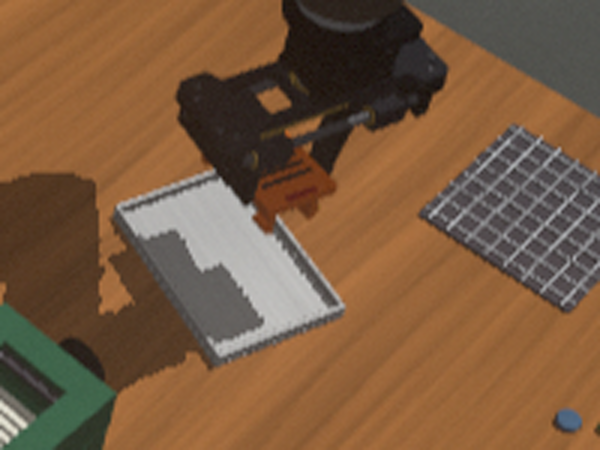

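The cover is above the tray and centred within about 5 mm, nose-up 0.13 rad. I'll lower it; the rear feet should touch first, at TCP z about 0.047.

>>> move_arm --deltas '[[0.4,[0,0,-0.02],0],[0.4,[0,0,-0.025],0],[0.4,[0,0,-0.02],0],[0.4,[0,0,-0.015],0],[0.4,[0,0,-0.01],0],[0.4,[0,0,-0.004],0],[0.4,[0,0,-0.003],0],[0.4,[0,0,0],0]]' --force 25

```text
t: 19.3
position: [0.5799, 0.3367, 0.0455]
ee_rot: [-3.092, 0.555, -0.001]
force: [-0.7, -0.3, -1.9]
gripper_width: 0.728
grip_force: 25.0
```

>>> move_arm --deltas '[[0.4,[0,0,-0.002],0],[0.4,[0,0,-0.002],0],[0.4,[0,0,-0.002],0],[0.4,[0,0,-0.002],0],[0.4,[0,0,0],0]]' --force 20

```text
t: 19.8
position: [0.5803, 0.3369, 0.0375]
ee_rot: [-3.091, 0.555, -0.002]
force: [2.0, 0.2, 2.5]
gripper_width: 0.732
grip_force: 20.0
```

```bash
python3 t.py
```

```text
[0.58026632 0.33685497 0.03751789] [-3.09057562e+00  5.55292741e-01 -2.13696327e-03] [1.95983631 0.23690618 2.50691403] 0.7322352891653251
top 610 rect ((0.03127288818359375, 0.10115432739257812), (105.81905364990234, 62.1099853515625), 1.5042868852615356) x -0.05296326237293538 0.052915817651087764 y -0.030463602666269258 0.03217733821583453 plane [-0.04406148 -0.00544208  0.04345454]
scene 272 rect ((-10.264209747314453, 0.7990379333496094), (63.981597900390625, 110.53912353515625), 88.62315368652344) x -0.06495312453405369 0.044420836205767145 y -0.03219646989313589 0.03380674858891514 plane [-0.03848207 -0.0709672   0.04185917]
```

Tilt is down to about 0.04 rad. A little further down, then release.

>>> move_arm --deltas '[[0.4,[0,0,-0.0015],0],[0.4,[0,0,-0.0015],0],[0.4,[0,0,0],0],[0.25,[0,0,0],0],[0.2,[0,0,0],0],[0,[0,0,0],0],[0,[0,0,0],0],[0,[0,0,0],0]]' --force 5

```text
t: 20.7
position: [0.5794, 0.3364, 0.0338]
ee_rot: [3.092, -0.555, -0.0]
force: [0.5, -0.0, -0.4]
gripper_width: 0.962
grip_force: 0.0
```

>>> move_arm --deltas '[[0,[0,0,0.01],0],[0,[0,0,0.03],0],[0,[0,0,0.04],0],[0,[0,0,0.04],0],[0,[0,-0.05,0.04],0],[0,[0,-0.05,0],0],[0,[0,-0.05,0],0],[0,[0,-0.05,0],0],[0,[0,0,0],0]]'

```text
t: 21.6
position: [0.5788, 0.1423, 0.1867]
ee_rot: [3.09, -0.564, 0.0]
force: [0.4, 0.5, -0.1]
gripper_width: 0.998
grip_force: 0.0
```

```bash
python3 t.py; python3 d.py; python3 -c "
from h import *
save('fin.png',np.load('/tmp/scene.npz')['im'])"
```

```text
[0.57884272 0.14228245 0.18668037] [ 3.09023645e+00 -5.64187533e-01  9.15279333e-05] [ 0.37507279  0.45785541 -0.12283567] 0.9978469929446419
top 769 rect ((0.3656806945800781, 2.301189422607422), (62.696617126464844, 107.26547241210938), 89.65206146240234) x -0.05309262321510085 0.054088092413156444 y -0.02934719920997846 0.03340496072137992 plane [0.00455632 0.00604634 0.04158333]
scene 455 rect ((-10.310966491699219, 2.920900344848633), (109.50699615478516, 66.41863250732422), 0.18847273290157318) x -0.06516501662229787 0.04438029215286151 y -0.030261780539054497 0.0362878080863784 plane [ 0.02087503 -0.0217442   0.04210476]
top ((539.1107177734375, -288.3516540527344), (189.27645874023438, 22.325206756591797), 89.24029541015625) zhandle 0.022868104905752085 zblade 0.013176063032594332
scene ((541.6514282226562, -290.4974365234375), (189.7999267578125, 23.703142166137695), 89.0139389038086) zhandle 0.02246638843205695 zblade 0.013140897864317602
21.8 [0.57982679 0.14798354 0.1858888 ] [-3.09146243e+00  5.54466231e-01 -1.44723717e-03] 0.9948536823428928
```

View pics/fin.png

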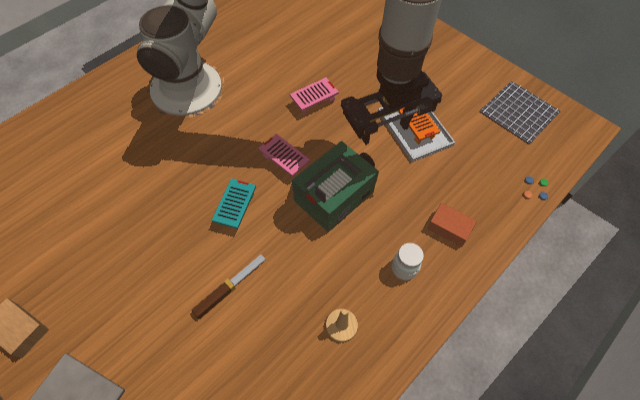

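The final picture shows the cover level in the tray at (424,127), with its top at 42–43 mm as expected. The tool lies flat at (228,287), the bystanders are in place and the gripper is clear.

```bash
python3 -c "
from cell import *
print(hand_in())"
```

```text
the job is handed in; nothing more can be done
None
```

I handed the job in at about 22 s, with no verdict returned: the cover was pried open and stands level in the tray, the pry tool lies flat on the bench, and the firebrick, jar and mandrel look untouched. While easing the lever back I briefly lifted the cover's front edge to roughly 120 mm, above the 118 mm limit of step 2, but I estimate it had already been within limits long enough.

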